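# Park the index plunger and swing the paint turntable

### The arm

A 6-joint arm with a two-finger parallel gripper is mounted at the origin on the work surface. World frame = base frame: x ahead of the robot, y to its left, z up, the work surface at z = 0. Lengths are in m, angles in rad, forces in N, time in s.
With the tool pointing down it reaches from about 0.275 to 1 m from the base axis. Payload 8.4 kg.
Tool frame: the origin (TCP) lies midway between the tips of the shut fingers; the grasp point (between the pads) lies ctrl.pinch_z behind it (ctrl.pinch_z is the distance from the TCP to the grasp point, in m); z points along the fingers, y is the direction in which the jaws open and shut (so a half turn about z gives the same grasp; the last joint's range is limited). The gripper opens to 85 mm and grips with 20 to 120 N. Pads are 22 mm wide; open, the fingers measure 114 mm over their backs; the gripper's body (76 mm by 85 mm) begins 54 mm behind the grasp point. The pads swing forward as they close: fully open they stand 13 mm farther back than shut.
Start: joints at [-1.165, 0.353, 1.633, -0, 1.155, -0.002], TCP at [0.248, -0.574, 0.231] pointing down, gripper open.
Joint ranges: [-2.63, 2.63], [-0.92, 2.1], [0.06, 2.66], [-1.3, 4.44], [0, 2.69], [-3.02, 3.02]. Speed limits (rad/s): [2.22, 2.22, 2.79, 3.14, 3.14, 3.14].

### API

Orientations are given as a 3x3 rotation matrix whose columns are the frame's x, y, z axes.
In Python, from cell import ctrl gives the robot as it stands.
- The arm moves only by the tool arm_command, never from a script. Its argument "plan" is a list that holds one entry, the list of rows, each a list of 4 numbers: the shift along the world's x, y, z in m, then the turn about the world's z in degrees. A call has 1 to 5 rows; each row shifts and turns the commanded pose from where the row before left it; what a row does not reach is not made up. A row lasts 1/8 s, in which the tool goes at most 62.5 mm and 10.7 degrees, less where a joint would pass 70% of its speed; a pose out of reach is approached as far as the arm can. A call with a gripper value outside its range is refused whole. "gripper" is the closure, from 0 (fully open) to 1 (shut), set as the call begins (left out, the last holds). The fingers move at their own pace and stop on an object; the grip force is fixed at half the most. Time passes only in rows, so rows that do not move let the fingers close. It gives the time, the measured TCP pose, the force and the opening at its end, in the units of the state.
- ctrl.sense(): the state, without advancing time (a new reading comes with each control period).
- ctrl.get_image(name): name is "side" or "top"; returns (picture, depth): 480x640x3 uint8, red, green, blue; 480x640 float32, m along the optical axis (not along the pixel's ray), 0 where there is no reading.
- ctrl.camera_model(name): a dict with "K" (3x3 intrinsics, pixels), "rvec" (rotation vector, rad) and "tvec" (3), from world to camera coordinates, as OpenCV has them. Camera axes: x right, y down, z forward; pixel columns grow to the right and rows downward; lengths in m; the calibration is good to about 2 mm. A picture is of the moment at which its call begins. camera_model takes no time and is no camera call.
- ctrl.finish_job(): hands the job in, once; it reports no verdict.
Trained networks look in the newest picture that a camera, given by its name, has taken for a name from the list of things; names that differ only in an ending like _2 or _b are one class to them, and where a whole thing is asked for, a point or a joint stands for the part that bears it (a point fixed in the world has none). Each returns a list of dicts, best first, with "score" (0 to 1); they miss things now and then, are a little off and sometimes report something else, mostly with a low value. They report only what shows in the picture. A call takes as long as a camera call.
- ctrl.recognise(query, camera): "extent" ([left, top, width, height] as shares, 0 to 1, of the picture: columns of its width, rows of its height, round what is visible of it).
- ctrl.spot_point(query, camera): "centre" ([row, column] as shares, 0 to 1, of the picture: columns of its width, rows of its height: a listed point, or the origin of a listed thing).
The state is a dict: "t": time; "joint_pos": joint angles; "dq": joint speeds; "tau": joint torques, N m; "position": TCP position; "eef_rot": TCP orientation; "force": force on the tool from outside, world axes, zero at the start; "wrist_torque": the same for the moment, N m; "gripper_width": finger opening in m.
Only numpy, scipy, OpenCV 4.12 (cv2) and the standard library are available. Lean on these libraries where they do the work, as an engineer would, in place of code of your own. Each camera call takes 0.05 s, during which the arm holds its last target. There are 200 camera calls.

### The job

On the small paint turntable, pull up the orange-handled sprung index plunger and twist it clockwise (seen from above) until it meets its stop, then let it settle into the yellow rest so that it stays up by itself when you let go; never force it against its stops. Then take the black post and swing the unlocked turntable clockwise all the way to its end stop, and let go. Do not touch the freshly painted red cover, and leave the other things on the bench where they are.

Things in the scene. Friction and masses are not known exactly. Their poses are not given: they have to be found in the camera images.
- handle_grip (a point): Grip point of the orange T-handle, on the vertical plunger axis, 130 mm above the bench at home. Upright flat bar 44 mm long (its x), 12 mm thick (y), from 20 mm below to 12 mm above this point. Rises and turns with the plunger; pinch across its thickness from above. All of the collar and yellow rest lies at least 32 mm below this point.
- plunger_rise (a joint): Plunger pull-up, m: 0 home (pin in turntable). Pulled down by about 7 N at home, plus 0.3 N per mm. Below 6 mm its lug is slotted and cannot turn; from 9 mm the turntable is free. To pass the rest's lip while twisting it must be up over 15 mm; a soft end stop begins at 19 mm. Seated in the rest: 12 mm; let go elsewhere it drops to 5 mm or less (15 mm on the lip). Damped 60 N s/m.
- twist (a joint): Turn of the plunger and handle from home, rad, growing clockwise seen from above (0 at home, free up to 1.8 but for the rest's stop).
- plunger: The plunger: handle and lug, one part. Origin on its axis, 130 mm below handle_grip; x along the handle and lug, z up. The lug is 6 mm wide and 6 mm tall, reaches 26 mm from the axis, its underside 56 mm below handle_grip.
- collar: Dark collar below the handle, 56 mm across, with the yellow rest: a 7.5 mm notch, 3 mm lip before it, 12 mm stop after it. The rest is clamped from 0.7 to 1.45 rad clockwise of home: turn till the lug meets the stop (23 mm from the axis), lower, it seats. Over 20 N on the collar (0.45 Nm twist, or hauling past the end stop) is too much. Origin on plunger axis at bench level, x to the slot.
- post_grip (a point): Centre of the grip of the black upright post on the turntable, 18 mm in diameter, 100 mm from the turntable axis, 104 mm above the bench; its top is 21 mm above this point, and the turntable's face is 59 mm below it.
- pivot (a point): The turntable's vertical axis at its face, 45 mm above the bench; fixed. The turntable is a steel disc 240 mm across. x points from the plunger axis (100 mm away) to this point, z up.
- turntable (a joint): Turn of the turntable, rad, growing clockwise seen from above: 0 = locked start, 1.2 = its end stop. It takes about 2.5 N at the post when unlocked, and stays where it is left.
- cover: Freshly painted red domed cover, 104 mm across, fixed at the turntable's centre, its top 88 mm above the bench; origin on the turntable axis at bench height. Must not be touched.
- tin: Bystander: steel paint tin, 72 mm across, 85 mm tall, origin under its centre.
- jar: Bystander: amber glass jar, 60 mm across, 75 mm tall, origin under its centre.
- cup: Bystander: white mixing cup, 68 mm across, 75 mm tall, origin under its centre.

How it is judged:
On the way, in this order (a step that is already met when the one before it is completed fails the run):
1. the plunger rests in its notch, retracted, with nothing holding it (value of joint plunger_rise between 0.0105 and 0.0135 m and value of joint twist above 0.5 rad and contact force between the fingers and plunger below 0.1 N and value of joint turntable below 0.1 rad), for 0.3 s.
2. the turntable is swung to its end stop (value of joint turntable above 1.12 rad), for 0.2 s.
At the end, for the whole second after the job is handed in: The plunger stands by itself in its rest (up 10.5 to 13.5 mm, twisted more than 0.5 rad) and the turntable is at rest at its end stop (at least 1.12 of 1.2 rad) (value of joint plunger_rise between 0.0105 and 0.0135 m and value of joint twist above 0.5 rad and value of joint turntable above 1.12 rad and velocity of joint turntable below 0.05 rad/s); the robot touches nothing.
It fails at once if the plunger is forced against its collar, rest or end stop with more than 20 N (contact force between plunger and collar above 20 N).
It fails at once if the freshly painted cover is touched (contact force between any of the fingers, the arm and cover above 0.3 N).
It fails at once if a bystander is moved more than 20 mm (distance of any of tin, jar, cup from where it was at the start of the episode above 0.02 m).
It also fails if it takes over 72 s, if anything falls off the work surface, if the arm or the gripper's body presses on something with over 40 N, if the wrist force passes 120 N, or if a joint passes its speed limit or range.

## Working session

There is one attempt and no reset: what is moved stays moved. The work goes in short steps, Python scripts to look and compute and a tool call to move; the robot and the scene stay as the last step left them, time stands still between calls to the robot, and variables do not carry over. Pictures are saved under pics/ and viewed, about 8 in all and at most 12, crops included, and the job is handed in when it is done.

Besides the shell and the picture viewer there is one more tool, called as a command line: name --argument value ..., lists and objects as JSON in quotes. arm_command: Moves the arm, as the interface text tells. Its arguments: {"type":"object","properties":{"plan":{"type":"array","items":{"type":"array","items":{"type":"array","items":{"type":"number"}}}},"gripper":{"type":"number"}},"required":["plan"]}

```bash
mkdir -p pics; cat > h.py <<'E'
import numpy as np,cv2
from cell import ctrl
def cam(n):
    m=ctrl.camera_model(n);R=cv2.Rodrigues(np.array(m["rvec"],float))[0];return np.array(m["K"]),R,np.array(m["tvec"],float).ravel()
def ray(n,u,v):
    K,R,t=cam(n);return -R.T@t,R.T@np.linalg.solve(K,[u,v,1.])
def atz(n,u,v,z):
    c,d=ray(n,u,v);return c+d*(z-c[2])/d[2]
def proj(n,p):
    K,R,t=cam(n);q=K@(R@np.array(p)+t);return q[:2]/q[2]
def shot(n,f):
    im,d=ctrl.get_image(n);cv2.imwrite('pics/'+f,im[:,:,::-1]);return im,d
E
python3 - <<'E'
from h import *
Z=dict(handle_grip=.13,post_grip=.104,pivot=.045,collar=0,cover=0,tin=0,jar=0,cup=0)
for n in ("top","side"):
    im,d=shot(n,n+"0.png")
    c,_=ray(n,320,240);print(n,"cam",c.round(3))
    for q in Z:
        for r in ctrl.spot_point(q,n)[:2]:
            v,u=r["centre"];u*=640;v*=480
            print(n,q,round(r["score"],2),round(u),round(v),atz(n,u,v,Z[q]).round(4))
print(ctrl.pinch_z,ctrl.sense()["eef_rot"],ctrl.sense()["t"])
E
```

```text
top cam [0.474 0.046 0.953]
top handle_grip 0.65 254 320 [0.4442 0.1564 0.13  ]
top post_grip 0.9 222 256 [0.5647 0.2254 0.104 ]
top pivot 0.73 275 271 [0.5418 0.1293 0.045 ]
top collar 0.58 265 318 [0.4437 0.1503 0.    ]
top cover 0.82 278 273 [0.5399 0.1272 0.    ]
top tin 0.95 367 294 [ 0.4981 -0.0668  0.    ]
top jar 0.93 370 238 [ 0.6195 -0.0724  0.    ]
top cup 0.95 167 280 [0.5215 0.3644 0.    ]
top cup 0.62 275 274 [0.5375 0.1316 0.    ]
side cam [ 0.341 -0.41   0.763]
side handle_grip 0.72 209 217 [0.4425 0.1545 0.13  ]
side post_grip 0.69 259 179 [0.563  0.2225 0.104 ]
side pivot 0.88 272 239 [0.5402 0.1248 0.045 ]
side collar 0.71 225 262 [0.4486 0.1516 0.    ]
side cover 0.72 275 251 [ 0.5446  0.1292 -0.    ]
side jar 0.65 361 318 [ 0.6143 -0.0772  0.    ]
side cup 0.82 223 180 [0.5275 0.3585 0.    ]
0.0187 [[ 9.17979455e-01  3.96627937e-01 -2.05477650e-06]
 [ 3.96627937e-01 -9.17979454e-01 -4.62623811e-05]
 [-2.02351954e-05  4.16529336e-05 -9.99999999e-01]] 0.9
```

```bash
python3 - <<'E'
import cv2,numpy as np
a=cv2.imread('pics/top0.png')[190:370,130:410];b=cv2.imread('pics/side0.png')[140:320,140:420]
cv2.imwrite('pics/c0.png',np.vstack([cv2.resize(x,None,fx=1.66*1,fy=1.66,interpolation=2) for x in (a,b)]))
E
```

```text
(no output)
```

View pics/c0.png

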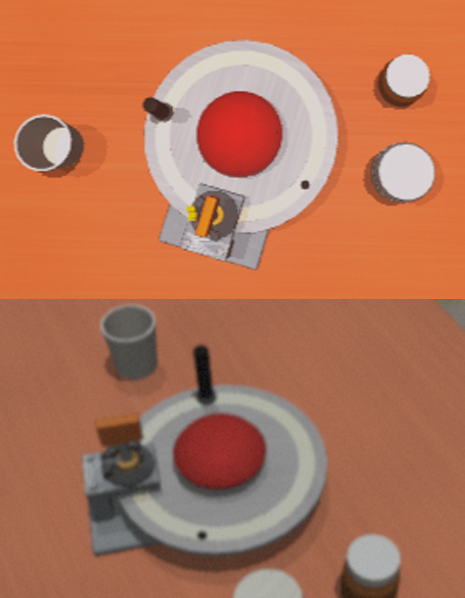

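The top view (upper half) shows the orange bar at crop (206,216), yellow rest to its left at (192,213), post at (157,108) and red dome at (240,134). The side view agrees. Next I measure the bar's axis from depth.

```bash
python3 - <<'E'
from h import *
def pc(n):
    im,d=ctrl.get_image(n);K,R,t=cam(n);v,u=np.mgrid[:480,:640]
    P=np.stack([(u-K[0,2])/K[0,0]*d,(v-K[1,2])/K[1,1]*d,d],-1)
    return im.astype(int),(P-t)@R,d>0
for n in ("top","side"):
    im,P,ok=pc(n)
    near=ok&(np.hypot(P[...,0]-.444,P[...,1]-.155)<.045)
    m=near&(P[...,2]>.108)&(im[...,0]>1.5*im[...,2])
    if n=="top": m&=P[...,2]>.13
    q=P[m];print(n,len(q),q.min(0).round(4),q.max(0).round(4),q.mean(0).round(4))
    if len(q)>5:
        (c,s,a)=cv2.minAreaRect(q[:,:2].astype(np.float32));print(c,s,a)
        w,V=np.linalg.eigh(np.cov(q[:,:2].T));print(np.degrees(np.arctan2(V[1,1],V[0,1])),np.sqrt(w*12))
    y=near&(im[...,0]>150)&(im[...,1]>130)&(im[...,2]<80);print("yellow",P[y].mean(0) if y.any() else 0,y.sum())
    k=ok&(np.hypot(P[...,0]-.564,P[...,1]-.224)<.04)&(P[...,2]>.1)&(im.sum(-1)<200)
    q=P[k];print("post",len(q),q.mean(0).round(4),q.max(0).round(4),q.min(0).round(4))
    r=ok&(im[...,0]>2.5*im[...,1])&(im[...,0]>2.5*im[...,2])&(np.hypot(P[...,0]-.54,P[...,1]-.127)<.07)&(P[...,2]>.055)
    q=P[r];print("cover",len(q),((q.min(0)+q.max(0))/2).round(4),q.max(0)-q.min(0))
E
```

```text
top 181 [0.4237 0.145  0.1303] [0.4664 0.167  0.1466] [0.4451 0.1552 0.1422]
(0.4451746344566345, 0.15582701563835144) (0.012153225019574165, 0.04338842257857323) 75.11111450195312
165.0518236962277 [0.01281928 0.04399842]
yellow [0.44466382 0.15959434 0.11908867] 153
post 81 [0.5668 0.2231 0.1223] [0.5749 0.2313 0.1313] [0.5592 0.2172 0.1005]
cover 2005 [0.542  0.1284 0.0788] [0.10072837 0.09990251 0.02785866]
side 427 [0.4236 0.1414 0.1096] [0.4671 0.1646 0.1447] [0.4443 0.1499 0.1315]
(0.44545361399650574, 0.1535021811723709) (0.015896745026111603, 0.04360710456967354) 72.94882202148438
165.09889057105732 [0.01089364 0.04249521]
yellow 0 0
post 119 [0.5665 0.2184 0.1164] [0.575  0.2306 0.1277] [0.5598 0.2124 0.1003]
cover 1800 [0.5392 0.1201 0.0758] [0.09434357 0.08928135 0.02961373]
```

arm_command --plan '[[[0.014,0.052,0,10],[0.014,0.052,0,10],[0.014,0.052,0,10],[0.014,0.052,0,10],[0.014,0.052,0,10]]]' --gripper 0

```text
t: 1.62
position: [0.3181, -0.3122, 0.2315]
eef_rot: [[0.281, 0.96, 0.001], [0.96, -0.281, -0.0], [-0.0, 0.001, -1.0]]
force: [1.2, -0.4, -0.5]
gripper_width: 0.0857
```

arm_command --plan '[[[0.014,0.052,0,10],[0.014,0.052,0,10],[0.014,0.052,0,10],[0.014,0.052,0,10],[0.014,0.052,0,10]]]'

```text
t: 2.25
position: [0.3883, -0.0521, 0.2317]
eef_rot: [[-0.555, 0.832, 0.001], [0.832, 0.555, -0.0], [-0.001, 0.001, -1.0]]
force: [1.4, 1.0, -0.4]
gripper_width: 0.0854
```

arm_command --plan '[[[0.014,0.052,0,10],[0.014,0.052,0,10],[0.014,0.052,0,10],[0.015,0.053,0,10.5],[0,0,0,1.1]]]'

```text
t: 2.88
position: [0.4457, 0.1584, 0.2314]
eef_rot: [[-0.967, 0.253, 0.001], [0.253, 0.967, 0.001], [-0.001, 0.001, -1.0]]
force: [0.7, 0.1, -1.2]
gripper_width: 0.0855
```

arm_command --plan '[[[0,0,-0.04,0],[0,0,-0.04,0],[0,0,-0.04,0],[0,0,0,0],[0,0,0,0]]]'

```text
t: 3.5
position: [0.4455, 0.155, 0.1125]
eef_rot: [[-0.966, 0.26, 0.001], [0.26, 0.966, 0.0], [-0.001, 0.0, -1.0]]
force: [0.6, -0.3, -0.5]
gripper_width: 0.0853
```

```bash
python3 - <<'E'
from h import *
s=ctrl.sense();print(s["position"],s["force"],s["wrist_torque"])
im,d=shot("side","s1.png");im2,_=shot("top","t1.png")
print(proj("side",[.445,.1545,.13]),proj("side",s["position"]))
a=im[130:300,130:330];b=im2[230:380,180:356]
cv2.imwrite('pics/c1.png',np.hstack([cv2.resize(x[:,:,::-1],(400,340)) for x in (a,b)]))
E
```

```text
[0.44551156 0.15503079 0.11245695] [ 0.55094935 -0.26960179 -0.51805269] [ 0.01618976  0.02383416 -0.02647671]
[210.87697578 216.66870845] [212.7271869  222.98129789]
```

View pics/c1.png

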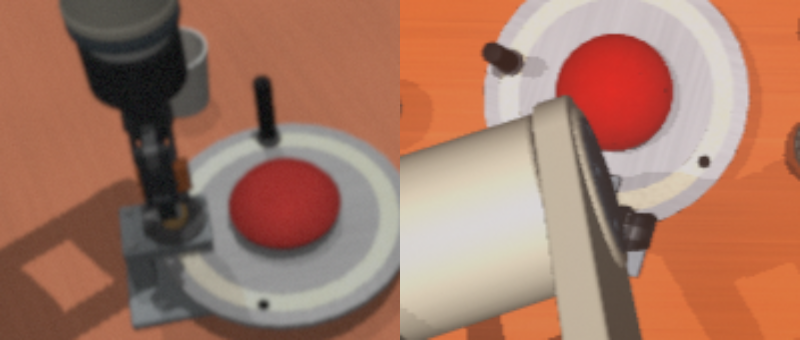

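The side crop shows the fingers straddling the orange bar, at about crop (160–185,175), clear of the dome at (285,203). Closing.

arm_command --plan '[[[0,0,0,0],[0,0,0,0],[0,0,0,0],[0,0,0,0],[0,0,0,0]]]' --gripper 1

```text
t: 4.22
position: [0.4447, 0.1546, 0.1115]
eef_rot: [[-0.966, 0.259, -0.001], [0.259, 0.966, -0.001], [0.0, -0.001, -1.0]]
force: [-1.7, -5.7, 6.4]
gripper_width: 0.0109
```

arm_command --plan '[[[0,0,0,0],[0,0,0,0],[0,0,0,0],[0,0,0,0]]]'

```text
t: 4.72
position: [0.4447, 0.1546, 0.1115]
eef_rot: [[-0.966, 0.259, -0.001], [0.259, 0.966, -0.001], [0.0, -0.001, -1.0]]
force: [-1.3, -4.7, 6.1]
gripper_width: 0.0111
```

arm_command --plan '[[[0,-0.0005,0.003,0],[0,0,0.003,0],[0,0,0.003,0],[0,0,0.003,0],[0,0,0,0]]]'

```text
t: 5.35
position: [0.4445, 0.1545, 0.1233]
eef_rot: [[-0.966, 0.259, -0.001], [0.259, 0.966, -0.0], [0.001, -0.001, -1.0]]
force: [0.6, -4.2, -9.9]
gripper_width: 0.0109
```

arm_command --plan '[[[0,0,0.0025,0],[0,0,0.0025,0],[0,0,0,0],[0,0,0,0]]]'

```text
t: 5.85
position: [0.4446, 0.1546, 0.1282]
eef_rot: [[-0.966, 0.259, -0.001], [0.259, 0.966, -0.0], [0.001, -0.0, -1.0]]
force: [-0.7, -5.2, -11.9]
gripper_width: 0.0111
```

```bash
cat > s.py <<'E'
from h import *
s=ctrl.sense();R=s["eef_rot"];print(s["position"].round(4) if hasattr(s["position"],"round") else s["position"],np.round(s["force"],1),np.round(s["wrist_torque"],3),np.degrees(np.arctan2(R[1][1],R[0][1])),s["t"])
E
python3 s.py
```

```text
[0.4446 0.1546 0.1282] [ -0.7  -5.2 -11.9] [-1.053 -0.013 -0.131] 74.968410051621 5.85
```

arm_command --plan '[[[0,-0.0003,0,-6],[0,0,0,-6],[0,0,0,-6],[0,0,0,-6],[0,0,0,-6]]]'

```text
t: 6.48
position: [0.4448, 0.1546, 0.1282]
eef_rot: [[-0.704, 0.71, -0.0], [0.71, 0.704, 0.0], [0.0, 0.0, -1.0]]
force: [-0.8, -2.9, -12.7]
gripper_width: 0.0109
```

```bash
python3 s.py
```

```text
[0.4448 0.1546 0.1282] [ -0.8  -2.9 -12.7] [-0.736 -0.088  0.014] 44.774951053112474 6.475
```

arm_command --plan '[[[0,0,0,-2],[0,0,0,-2],[0,0,0,-2],[0,0,0,0]]]'

```text
t: 6.98
position: [0.4449, 0.1545, 0.1283]
eef_rot: [[-0.629, 0.778, 0.0], [0.778, 0.629, 0.0], [0.0, 0.0, -1.0]]
force: [-0.4, -2.7, -11.1]
gripper_width: 0.0112
```

```bash
python3 s.py
python3 - <<'E'
from h import *
im=cv2.imread('pics/top0.png');h=cv2.cvtColor(im,cv2.COLOR_BGR2HSV)
m=(h[...,0]>=24)&(h[...,0]<34)&(h[...,1]>140);m[:300]=0;m[345:]=0;m[:,:230]=0;m[:,285:]=0
v,u=np.nonzero(m);print(list(zip(u,v)))
for z in(.085,.095):
  p=np.array([atz("top",a,b,z) for a,b in zip(u,v)])-[.4446,.1546,0]
  print(np.degrees(np.arctan2(p[:,1],p[:,0])).round(),np.hypot(p[:,0],p[:,1]).round(3))
E
```

```text
[0.4449 0.1545 0.1283] [ -0.4  -2.7 -11.1] [-0.557 -0.046 -0.011] 38.954484653587365 6.975
[(np.int64(243), np.int64(314)), (np.int64(244), np.int64(314)), (np.int64(245), np.int64(314)), (np.int64(246), np.int64(314)), (np.int64(243), np.int64(315)), (np.int64(244), np.int64(315)), (np.int64(245), np.int64(315)), (np.int64(246), np.int64(315)), (np.int64(247), np.int64(315)), (np.int64(243), np.int64(316)), (np.int64(244), np.int64(316)), (np.int64(245), np.int64(316)), (np.int64(246), np.int64(316)), (np.int64(247), np.int64(316)), (np.int64(244), np.int64(317)), (np.int64(245), np.int64(317)), (np.int64(246), np.int64(317)), (np.int64(244), np.int64(318)), (np.int64(245), np.int64(318)), (np.int64(246), np.int64(318)), (np.int64(247), np.int64(318)), (np.int64(244), np.int64(319)), (np.int64(245), np.int64(319)), (np.int64(246), np.int64(319)), (np.int64(247), np.int64(319)), (np.int64(244), np.int64(320)), (np.int64(245), np.int64(320)), (np.int64(246), np.int64(320)), (np.int64(247), np.int64(320)), (np.int64(243), np.int64(321)), (np.int64(244), np.int64(321)), (np.int64(245), 
[... 415 characters left out ...]
1. 102. 103. 104. 105.] [0.031 0.029 0.027 0.026 0.03  0.029 0.027 0.025 0.023 0.03  0.028 0.026
 0.024 0.022 0.028 0.026 0.024 0.027 0.025 0.024 0.022 0.027 0.025 0.023
 0.021 0.027 0.025 0.023 0.021 0.029 0.027 0.025 0.024 0.022 0.029 0.028
 0.026 0.024 0.022]
[ 71.  70.  68.  66.  74.  73.  72.  71.  69.  78.  77.  76.  75.  73.
  81.  80.  80.  85.  85.  84.  84.  89.  89.  89.  89.  94.  94.  94.
  94.  97.  98.  98.  99. 100. 101. 102. 103. 104. 105.] [0.03  0.028 0.026 0.024 0.029 0.027 0.025 0.023 0.022 0.028 0.027 0.025
 0.023 0.021 0.026 0.024 0.022 0.026 0.024 0.022 0.02  0.026 0.024 0.022
 0.02  0.026 0.024 0.022 0.02  0.028 0.026 0.024 0.022 0.02  0.028 0.026
 0.024 0.022 0.02 ]
```

The rest spans about 68–105° around the axis with its notch near 88°, so the stop should come at about 75° of twist. I'm at 36° now.

arm_command --plan '[[[0,0,0,-6],[0,0,0,-6],[0,0,0,-5],[0,0,0,-4],[0,0,0,0]]]'

```text
t: 7.6
position: [0.445, 0.1545, 0.1283]
eef_rot: [[-0.309, 0.951, 0.0], [0.951, 0.309, 0.0], [0.0, 0.0, -1.0]]
force: [0.2, -2.7, -12.0]
gripper_width: 0.011
```

```bash
python3 s.py
```

```text
[0.445  0.1545 0.1283] [  0.2  -2.7 -12. ] [-0.531 -0.191 -0.073] 18.02002444396193 7.6
```

arm_command --plan '[[[0,0,0,-2],[0,0,0,-2],[0,0,0,-2],[0,0,0,0]]]'

```text
t: 8.1
position: [0.445, 0.1545, 0.1283]
eef_rot: [[-0.207, 0.978, 0.0], [0.978, 0.207, 0.0], [0.0, 0.0, -1.0]]
force: [0.7, -3.3, -12.2]
gripper_width: 0.0109
```

```bash
python3 s.py
```

```text
[0.445  0.1545 0.1283] [  0.7  -3.3 -12.2] [-0.493 -0.324  0.013] 11.933714132905349 8.1
```

arm_command --plan '[[[0,0,0,-1.5],[0,0,0,-1.5],[0,0,0,0]]]'

```text
t: 8.48
position: [0.445, 0.1545, 0.1283]
eef_rot: [[-0.155, 0.988, 0.0], [0.988, 0.155, 0.0], [0.0, 0.0, -1.0]]
force: [1.1, -1.9, -11.4]
gripper_width: 0.0111
```

```bash
python3 s.py
```

```text
[0.445  0.1545 0.1283] [  1.1  -1.9 -11.4] [-0.525 -0.397 -0.007] 8.936438655011067 8.475
```

arm_command --plan '[[[0,0,0,-1],[0,0,0,-1],[0,0,0,0]]]'

```text
t: 8.85
position: [0.445, 0.1545, 0.1283]
eef_rot: [[-0.121, 0.993, 0.0], [0.993, 0.121, 0.0], [0.0, 0.0, -1.0]]
force: [1.0, -2.4, -11.0]
gripper_width: 0.0113
```

```bash
python3 s.py
```

```text
[0.445  0.1545 0.1283] [  1.   -2.4 -11. ] [-0.541 -0.453  0.001] 6.943131926528766 8.85
```

arm_command --plan '[[[0,0,0,-1],[0,0,0,-1],[0,0,0,0]]]'

```text
t: 9.22
position: [0.4449, 0.1545, 0.1283]
eef_rot: [[-0.086, 0.996, 0.0], [0.996, 0.086, 0.0], [0.0, 0.0, -1.0]]
force: [2.0, -1.8, -12.1]
gripper_width: 0.0115
```

```bash
python3 s.py
```

```text
[0.4449 0.1545 0.1283] [  2.   -1.8 -12.1] [-0.543 -0.476 -0.055] 4.940993637322651 9.225
```

arm_command --plan '[[[0,0,0,-0.7],[0,0,0,-0.8],[0,0,0,0]]]'

```text
t: 9.6
position: [0.4449, 0.1545, 0.1283]
eef_rot: [[-0.06, 0.998, 0.0], [0.998, 0.06, 0.0], [0.0, 0.0, -1.0]]
force: [0.8, -2.6, -12.7]
gripper_width: 0.0104
```

```bash
python3 s.py
```

```text
[0.4449 0.1545 0.1283] [  0.8  -2.6 -12.7] [-0.498 -0.57  -0.026] 3.445428924805621 9.6
```

arm_command --plan '[[[0,0,0,-0.7],[0,0,0,-0.8],[0,0,0,0]]]'

```text
t: 9.98
position: [0.4449, 0.1545, 0.1283]
eef_rot: [[-0.034, 0.999, 0.0], [0.999, 0.034, 0.0], [0.0, 0.0, -1.0]]
force: [2.3, -2.4, -12.0]
gripper_width: 0.0114
```

```bash
python3 s.py
```

```text
[0.4449 0.1545 0.1283] [  2.3  -2.4 -12. ] [-0.473 -0.622 -0.047] 1.9464594506429804 9.975
```

arm_command --plan '[[[0,0,0,-0.7],[0,0,0,-0.8],[0,0,0,0]]]'

```text
t: 10.35
position: [0.4449, 0.1544, 0.1283]
eef_rot: [[-0.008, 1.0, 0.0], [1.0, 0.008, 0.0], [0.0, 0.0, -1.0]]
force: [2.3, -2.1, -12.5]
gripper_width: 0.0112
```

```bash
python3 s.py
```

```text
[0.4449 0.1544 0.1283] [  2.3  -2.1 -12.5] [-0.505 -0.648 -0.079] 0.44468774976345576 10.35
```

arm_command --plan '[[[0,0,0,-0.7],[0,0,0,-0.8],[0,0,0,0]]]'

```text
t: 10.72
position: [0.4449, 0.1545, 0.1283]
eef_rot: [[0.018, 1.0, 0.0], [1.0, -0.018, 0.0], [0.0, 0.0, -1.0]]
force: [2.0, -2.5, -12.0]
gripper_width: 0.0113
```

```bash
python3 s.py
```

```text
[0.4449 0.1545 0.1283] [  2.   -2.5 -12. ] [-0.512 -0.634  0.032] -1.0557062789014593 10.725
```

arm_command --plan '[[[0,0,0,-0.7],[0,0,0,-0.8],[0,0,0,0]]]'

```text
t: 11.1
position: [0.4447, 0.1545, 0.1283]
eef_rot: [[0.044, 0.999, -0.0], [0.999, -0.044, -0.0], [-0.0, -0.0, -1.0]]
force: [1.2, -2.8, -10.6]
gripper_width: 0.0111
```

```bash
python3 s.py
```

```text
[0.4447 0.1545 0.1283] [  1.2  -2.8 -10.6] [-0.474 -0.594  0.107] -2.5458008868933755 11.1
```

arm_command --plan '[[[0,0,0,-0.5],[0,0,0,0]]]'

```text
t: 11.35
position: [0.4446, 0.1545, 0.1283]
eef_rot: [[0.053, 0.999, -0.0], [0.999, -0.053, -0.0], [-0.0, -0.0, -1.0]]
force: [0.3, -1.2, -11.2]
gripper_width: 0.0111
```

```bash
python3 s.py
```

```text
[0.4446 0.1545 0.1283] [  0.3  -1.2 -11.2] [-0.453 -0.458  0.171] -3.035947832399022 11.35
```

The torque has risen steadily, so the lug has met the stop at about 77°. I'll back off slightly and lower.

arm_command --plan '[[[0,0,0,1.3],[0,0,-0.0015,0],[0,0,-0.0015,0],[0,0,-0.001,0],[0,0,0,0]]]'

```text
t: 11.98
position: [0.4449, 0.1544, 0.1242]
eef_rot: [[0.03, 1.0, 0.0], [1.0, -0.03, 0.0], [0.0, 0.0, -1.0]]
force: [2.1, -2.4, -10.4]
gripper_width: 0.0109
```

```bash
python3 s.py
```

```text
[0.4449 0.1544 0.1242] [  2.1  -2.4 -10.4] [-0.543 -0.609  0.018] -1.741610400049583 11.975
```

arm_command --plan '[[[0,0,-0.0005,0],[0,0,-0.0005,0],[0,0,0,0]]]'

```text
t: 12.35
position: [0.445, 0.1545, 0.1236]
eef_rot: [[0.03, 1.0, 0.0], [1.0, -0.03, 0.0], [0.0, 0.0, -1.0]]
force: [0.6, -2.8, -5.6]
gripper_width: 0.0109
```

```bash
python3 s.py
```

```text
[0.445  0.1545 0.1236] [ 0.6 -2.8 -5.6] [-0.661 -0.347  0.019] -1.7322882664188042 12.35
```

arm_command --plan '[[[0,0,-0.0005,0],[0,0,0,0]]]'

```text
t: 12.6
position: [0.4451, 0.1545, 0.1233]
eef_rot: [[0.03, 1.0, 0.001], [1.0, -0.03, 0.0], [0.0, 0.001, -1.0]]
force: [-1.7, -5.1, 4.9]
gripper_width: 0.0111
```

arm_command --plan '[[[0,0,0,0],[0,0,0,0],[0,0,0,0],[0,0,0,0],[0,0,0,0]]]' --gripper 0

```text
t: 13.22
position: [0.4449, 0.1545, 0.1228]
eef_rot: [[0.03, 1.0, 0.0], [1.0, -0.03, 0.0], [0.0, 0.0, -1.0]]
force: [-0.2, 0.1, 0.7]
gripper_width: 0.0859
```

arm_command --plan '[[[0,0,0.03,0],[0,0,0.04,0],[0,0,0.02,0],[0,0,0,0]]]'

```text
t: 13.72
position: [0.4458, 0.1548, 0.2141]
eef_rot: [[0.03, 1.0, 0.003], [1.0, -0.03, 0.001], [0.001, 0.003, -1.0]]
force: [1.2, -0.1, 0.1]
gripper_width: 0.0852
```

```bash
python3 s.py; python3 - <<'E'
from h import *
n="side"
im,d=shot(n,"s2.png");K,R,t=cam(n);v,u=np.mgrid[:480,:640]
P=(np.stack([(u-K[0,2])/K[0,0]*d,(v-K[1,2])/K[1,1]*d,d],-1)-t)@R;I=im.astype(int)
m=(d>0)&(np.hypot(P[...,0]-.4446,P[...,1]-.1546)<.03)&(P[...,2]>.112)&(I[...,0]>1.5*I[...,2])
q=P[m];print(len(q),q.min(0),q.max(0));print(cv2.minAreaRect(q[:,:2].astype(np.float32)))
cv2.imwrite('pics/c2.png',cv2.resize(im[130:300,130:330,::-1],(600,510)))
E
```

```text
[0.4458 0.1548 0.2141] [ 1.2 -0.1  0.1] [-0.038  0.05   0.001] -1.738346166978041 13.725
321 [0.416624   0.13062632 0.11268316] [0.47083916 0.17580206 0.32380881]
((0.4420539140701294, 0.15244346857070923), (0.05099038779735565, 0.04426572099328041), 16.477420806884766)
```

View pics/c2.png

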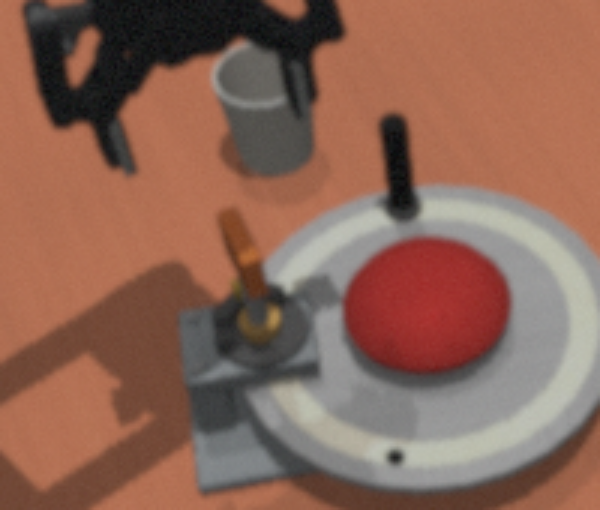

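The bar stands up and twisted at crop (243,250). The fingers are clear, and the post is at crop (397,165), not moved. Going to the post with the jaws tangential.

arm_command --plan '[[[0.04,0.023,0,-4],[0.04,0.023,0,-4],[0.041,0.023,0,-4.3],[0,0,-0.03,0],[0,0,-0.025,0]]]'

```text
t: 14.4
position: [0.5651, 0.2233, 0.1547]
eef_rot: [[0.242, 0.97, -0.003], [0.97, -0.242, -0.001], [-0.002, -0.002, -1.0]]
force: [-0.3, -0.2, 0.4]
gripper_width: 0.0852
```

```bash
python3 s.py; python3 - <<'E'
from h import *
n="side"
im,d=shot(n,"s3.png");K,R,t=cam(n);v,u=np.mgrid[:480,:640]
P=(np.stack([(u-K[0,2])/K[0,0]*d,(v-K[1,2])/K[1,1]*d,d],-1)-t)@R;I=im.astype(int)
m=(d>0)&(np.hypot(P[...,0]-.4446,P[...,1]-.1546)<.03)&(P[...,2]>.115)&(P[...,2]<.165)&(I[...,0]>1.5*I[...,2])
q=P[m];print(len(q),q.min(0),q.max(0));print(cv2.minAreaRect(q[:,:2].astype(np.float32)))
print(proj(n,[.566,.2235,.125]))
cv2.imwrite('pics/c3.png',cv2.resize(im[60:260,150:390,::-1],(720,600)))
E
```

```text
[0.5651 0.2233 0.1547] [-0.3 -0.2  0.4] [ 0.038  0.033 -0.007] -14.022589266936865 14.4
259 [0.43907006 0.12955558 0.11633216] [0.45174539 0.17576791 0.15751477]
((0.4454115927219391, 0.15270738303661346), (0.04624437168240547, 0.012001319788396358), 88.64541625976562)
[259.31125183 170.36997273]
```

View pics/c3.png

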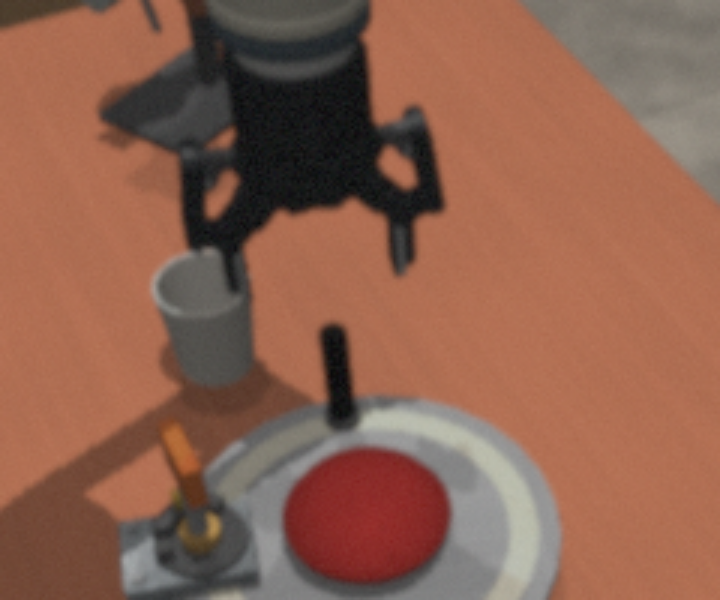

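The bar still stands up: its top is 13 mm above its starting reading and it lies along y. The jaws straddle the post at crop (333,330). Descending and gripping.

arm_command --plan '[[[0,0,-0.03,0],[0,0,-0.03,0],[0,0,0,0],[0,0,0,0]]]'

```text
t: 14.95
position: [0.5661, 0.2235, 0.0983]
eef_rot: [[0.243, 0.97, 0.0], [0.97, -0.243, 0.0], [0.0, 0.0, -1.0]]
force: [0.2, 0.6, 0.7]
gripper_width: 0.0853
```

arm_command --plan '[[[0,0,0,0],[0,0,0,0],[0,0,0,0],[0,0,0,0],[0,0,0,0]]]' --gripper 1

```text
t: 15.58
position: [0.5678, 0.2232, 0.0986]
eef_rot: [[0.242, 0.97, 0.004], [0.97, -0.242, 0.0], [0.001, 0.004, -1.0]]
force: [5.9, -4.1, 0.6]
gripper_width: 0.0164
```

```bash
python3 s.py; python3 - <<'E'
from h import *
# arc steps from the measured post about the pivot, clockwise 1.2 rad
c=np.array([.542,.1285]);p=ctrl.sense()["position"][:2]-c
print(np.hypot(*p),np.degrees(np.arctan2(p[1],p[0])))
prev=p
for k in range(1,15):
    a=-np.radians(5*k);q=np.array([[np.cos(a),-np.sin(a)],[np.sin(a),np.cos(a)]])@p;print(5*k,((q-prev)*1000).round(1),(q+c).round(4));prev=q
E
```

```text
[0.5678 0.2232 0.0986] [ 5.9 -4.1  0.6] [-0.586 -0.77  -0.092] -14.022264413381349 15.575
0.09811549360178981 74.74276445328285
5 [ 8.2 -2.6] [0.576  0.2205]
10 [ 7.9 -3.3] [0.5839 0.2172]
15 [ 7.6 -4. ] [0.5914 0.2132]
20 [ 7.2 -4.6] [0.5986 0.2086]
25 [ 6.8 -5.2] [0.6054 0.2034]
30 [ 6.3 -5.8] [0.6117 0.1976]
35 [ 5.8 -6.3] [0.6174 0.1912]
40 [ 5.2 -6.8] [0.6226 0.1844]
45 [ 4.6 -7.2] [0.6272 0.1772]
50 [ 3.9 -7.6] [0.6311 0.1696]
55 [ 3.2 -7.9] [0.6343 0.1616]
60 [ 2.5 -8.2] [0.6369 0.1535]
65 [ 1.8 -8.4] [0.6387 0.1451]
70 [ 1.1 -8.5] [0.6398 0.1366]
```

arm_command --plan '[[[0.0082,-0.0026,0,-5],[0.0079,-0.0033,0,-5],[0.0076,-0.004,0,-5],[0,0,0,0]]]'

```text
t: 16.08
position: [0.591, 0.2135, 0.0986]
eef_rot: [[0.485, 0.874, 0.002], [0.874, -0.485, 0.0], [0.002, 0.002, -1.0]]
force: [2.9, -1.0, 5.3]
gripper_width: 0.0161
```

```bash
python3 s.py
```

```text
[0.591  0.2135 0.0986] [ 2.9 -1.   5.3] [-0.061 -0.342  0.081] -29.022950456004388 16.075
```

Moving freely with low forces; continuing the arc.

arm_command --plan '[[[0.0072,-0.0046,0,-5],[0.0068,-0.0052,0,-5],[0.0063,-0.0058,0,-5],[0.0058,-0.0063,0,-5],[0.0052,-0.0068,0,-5]]]'

```text
t: 16.7
position: [0.622, 0.1856, 0.0985]
eef_rot: [[0.809, 0.587, 0.003], [0.587, -0.809, 0.001], [0.003, 0.001, -1.0]]
force: [2.8, 1.9, 3.7]
gripper_width: 0.016
```

arm_command --plan '[[[0.0046,-0.0072,0,-5],[0.0039,-0.0076,0,-5],[0.0032,-0.0079,0,-5],[0.0025,-0.0082,0,-5],[0,0,0,0]]]'

```text
t: 17.32
position: [0.6375, 0.1538, 0.0986]
eef_rot: [[0.961, 0.276, 0.005], [0.276, -0.961, 0.0], [0.005, 0.001, -1.0]]
force: [8.6, -1.0, 0.3]
gripper_width: 0.016
```

```bash
python3 s.py
```

```text
[0.6375 0.1538 0.0986] [ 8.6 -1.   0.3] [-0.183 -1.272  0.124] -73.97272100035106 17.325
```

arm_command --plan '[[[0.0025,-0.0067,0,-4],[0.0013,-0.0067,0,-4],[0,0,0,0]]]'

```text
t: 17.7
position: [0.6402, 0.1402, 0.0986]
eef_rot: [[0.99, 0.14, 0.003], [0.14, -0.99, -0.0], [0.003, 0.001, -1.0]]
force: [5.4, -3.0, 3.6]
gripper_width: 0.0157
```

```bash
python3 s.py
```

```text
[0.6402 0.1402 0.0986] [ 5.4 -3.   3.6] [-0.308 -0.711  0.176] -81.93346506982078 17.7
```

arm_command --plan '[[[0.0002,-0.0015,0,-0.8],[0,0,0,0]]]'

```text
t: 17.95
position: [0.6404, 0.1393, 0.0986]
eef_rot: [[0.992, 0.126, 0.003], [0.126, -0.992, 0.0], [0.003, -0.0, -1.0]]
force: [5.7, -0.9, 4.3]
gripper_width: 0.0163
```

```bash
python3 s.py
```

```text
[0.6404 0.1393 0.0986] [ 5.7 -0.9  4.3] [-0.092 -0.835  0.163] -82.741410355795 17.95
```

arm_command --plan '[[[0,-0.001,0,0],[0,-0.001,0,0],[0,0,0,0]]]'

```text
t: 18.32
position: [0.6405, 0.138, 0.0986]
eef_rot: [[0.992, 0.126, 0.003], [0.126, -0.992, 0.001], [0.004, -0.001, -1.0]]
force: [6.0, 1.9, 3.3]
gripper_width: 0.0159
```

```bash
python3 s.py
```

```text
[0.6405 0.138  0.0986] [6.  1.9 3.3] [ 0.429 -0.869 -0.011] -82.75829008581698 18.325
```

arm_command --plan '[[[0,-0.001,0,0],[0,-0.001,0,0],[0,0,0,0]]]'

```text
t: 18.7
position: [0.6406, 0.1371, 0.0986]
eef_rot: [[0.992, 0.126, 0.004], [0.126, -0.992, 0.003], [0.004, -0.003, -1.0]]
force: [5.9, 7.7, 1.4]
gripper_width: 0.0162
```

```bash
python3 s.py
```

```text
[0.6406 0.1371 0.0986] [5.9 7.7 1.4] [ 1.257 -0.863 -0.112] -82.78167667188914 18.7
```

The force is building to 7.7 N with little motion, so this is the end stop. Releasing and lifting.

arm_command --plan '[[[0,0,0,0],[0,0,0,0],[0,0,0,0],[0,0,0,0],[0,0,0,0]]]' --gripper 0

```text
t: 19.32
position: [0.639, 0.1349, 0.0977]
eef_rot: [[0.992, 0.125, -0.0], [0.125, -0.992, -0.0], [-0.0, 0.0, -1.0]]
force: [-0.3, 0.7, 0.4]
gripper_width: 0.0855
```

arm_command --plan '[[[0,0,0.03,0],[0,0,0.05,0],[0,0,0.05,0],[0,0,0,0],[0,0,0,0]]]'

```text
t: 19.95
position: [0.6387, 0.1349, 0.2274]
eef_rot: [[0.992, 0.125, -0.0], [0.125, -0.992, -0.0], [-0.0, 0.0, -1.0]]
force: [-0.5, -0.1, -1.0]
gripper_width: 0.0853
```

```bash
python3 s.py; python3 - <<'E'
from h import *
n="side"
im,d=shot(n,"s4.png");K,R,t=cam(n);v,u=np.mgrid[:480,:640]
P=(np.stack([(u-K[0,2])/K[0,0]*d,(v-K[1,2])/K[1,1]*d,d],-1)-t)@R;I=im.astype(int)
m=(d>0)&(np.hypot(P[...,0]-.4446,P[...,1]-.1546)<.03)&(P[...,2]>.115)&(P[...,2]<.165)&(I[...,0]>1.5*I[...,2])
q=P[m];print("bar",len(q),q.min(0),q.max(0))
k=(d>0)&(np.hypot(P[...,0]-.64,P[...,1]-.137)<.04)&(P[...,2]>.07)&(P[...,2]<.135)&(I.sum(-1)<200)
q=P[k];print("post",len(q),q.mean(0),q.max(0)); e=q[:,:2].mean(0)-[.5413,.1287]
print("angle turned",(75-np.degrees(np.arctan2(e[1],e[0]))))
for r in ctrl.spot_point("post_grip",n)[:1]:
    y,x=r["centre"];p=atz(n,x*640,y*480,.104);e=p[:2]-[.5413,.1287];print(r["score"],p,75-np.degrees(np.arctan2(e[1],e[0])))
cv2.imwrite('pics/c4.png',cv2.resize(im[90:330,150:430,::-1],(700,600)))
E
```

```text
[0.6387 0.1349 0.2274] [-0.5 -0.1 -1. ] [-0.008 -0.    -0.031] -82.83504380506093 19.95
bar 257 [0.43895975 0.13022353 0.12305186] [0.45178543 0.17594672 0.15626467]
post 212 [0.63856863 0.13225853 0.10335787] [0.6468857  0.1436111  0.12835799]
angle turned 72.90479388252754
0.6 [0.64234671 0.13286482 0.104     ] 72.63978748016329
```

View pics/c4.png

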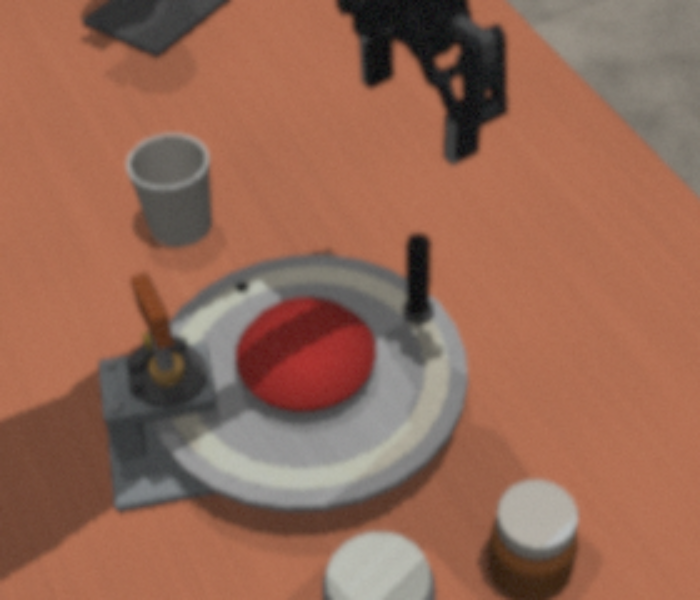

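The post is now at crop (418,280), turned about 70° (the stop is at 68.75°). The bar is still up at (152,312), the bystanders stand in place, and the gripper is clear. Handing in.

```bash
python3 -c "
from cell import ctrl
print(ctrl.finish_job())"
```

```text
the job is handed in; nothing more can be done
None
```

The job is done and handed in at about 20 s of the allowed 72 s. No verdict was reported.

**Plunger:** I pulled it up about 16.7 mm and twisted it clockwise until the reaction torque reached about 0.17 Nm, at roughly 77°. I then backed off 1.3°, lowered it into the notch at about 12 mm and let go. In the last picture the bar stood by itself, still twisted. Its top was about 12 mm above its starting reading.

**Turntable:** I swung the post clockwise until resistance built to about 8 N at the end stop, then released and lifted clear. By camera the post had turned about 73°, against 68.75° for the stop. I put that down to the side camera reading the post a few mm off in y. The arm's own path gave about 70°.

**Other checks:** The tool path stayed above the red cover and no contact showed in the forces. The tin, jar and cup look unmoved in the pictures, though I did not re-measure their positions. The gripper hung free with about 1 N residual force at hand-in.

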